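Fasten the clamp bridge and load its ratchet lever four clicks

ROBOT

A 6-joint arm with a two-finger parallel gripper is mounted at the origin on the work surface. World frame = base frame: x ahead of the robot, y to its left, z up, the work surface at z = 0. Lengths are in m, angles in rad, forces in N, time in s.
With the tool pointing down it reaches from about 0.275 to 0.725 m from the base axis. Payload 15.9 kg.
Tool frame: the origin (TCP) lies at the very end of the fingers, on their centre line; the grasp point (between the pads) lies 19 mm behind it (tcp_to_grasp is the y of the grasp point in the tool frame, in m); y points along the fingers, x is the direction in which the jaws open and shut, and the axes are right-handed (so a half turn about y gives the same grasp; the last joint's range is limited). The gripper opens to 85 mm and grips with 20 to 120 N. Pads are 22 mm wide; open, the fingers measure 114 mm over their backs; the gripper's body (76 mm by 85 mm) begins 54 mm behind the grasp point. The pads swing forward as they close: fully open they stand 13 mm farther back than shut.
Start: joints at [-1.332, 0.213, -0.034, 1.323, 0, 1.571], TCP at [0.118, -0.486, 0.231] pointing down, gripper open.
Joint ranges: [-2.98, 2.98], [-0.74, 1.72], [-1.14, 1.35], [-2.1, 2.04], [-1.57, 1.44], [-3.14, 3.14]. Speed limits (rad/s): [1.89, 1.89, 2.39, 2.57, 3.14, 3.14].

INTERFACE

Orientations are given as a 3x3 rotation matrix whose columns are the frame's x, y, z axes.
In Python, from station import * gives the robot as it stands.
- The arm moves only by the tool move_arm, never from a script. Its argument "commands" is one flat list of numbers, 6 for each row, row after row: the shift along the world's x, y, z in units of 0.2 m (1.0 is 0.2 m), then the turn, a rotation vector about the world's x, y, z in units of 2 rad (1.0 is 2 rad). A call has 1 to 12 rows; each row is the pose to reach, as a shift and turn from the pose commanded when the call began; what a row does not reach only later rows make up. A row lasts 1/10 s, in which the tool goes at most 50 mm and 8.59 degrees, less where a joint would pass 70% of its speed; a pose out of reach is approached as far as the arm can. A call with a number of a shift or a turn outside -1 to 1 is refused whole. A call with a gripper value outside its range is refused whole. "fingers" is the opening, from -1 (shut) to 1 (fully open), set as the call begins (left out, the last holds). The fingers move at their own pace and stop on an object; "force" is the grip in N (left out, the last holds). Time passes only in rows, so rows that repeat a pose let the fingers close. It gives the time, the measured TCP pose, the force and the opening at its end, in the units of the state.
- read_state(): the state, without advancing time (a new reading comes with each control period).
- grab_frame(name): name is "side" or "top" or "wrist"; returns a dict with "image" (400x640x3 uint8, red, green, blue), "camera_matrix" (3x3 intrinsics, pixels), "R" (3x3) and "t" (3): a world point X has camera coordinates R X + t. Camera axes: x right, y down, z forward; pixel columns grow to the right and rows downward; lengths in m; the calibration is good to about 2 mm. The wrist camera is an equidistant fisheye: a pixel r from the principal point sees the ray r / f radians off the axis. A picture is of the moment at which its call begins. There is no depth.
- job_done(): hands the job in, once; it reports no verdict.
The state is a dict: "clock": time; "q": joint angles; "qvel": joint speeds; "tau": joint torques, N m; "position": TCP position; "orientation": TCP orientation; "force": force on the tool from outside, world axes, zero at the start; "torque": the same for the moment, N m; "opening": finger opening in m.
Only numpy, scipy, OpenCV 4.12 (cv2) and the standard library are available. Lean on these libraries where they do the work, as an engineer would, in place of code of your own. Each camera call takes 0.05 s, during which the arm holds its last target.

TASK

On the little guitar form, press the yellow spring-loaded captive knob right down and turn it clockwise about a quarter turn until it stops, so that it has caught and stays down by itself. Only then swing the red-handled ratchet lever anticlockwise (seen from above) until you have felt exactly four clicks, never going on to a fifth, and finish while still holding the lever at rest in the fourth click: it springs back when let go. Leave the other things on the bench and on the form where they are.

Things in the scene. Friction and masses are not known exactly. Their poses are not given: they have to be found in the camera images.
- form: Fixed guitar-shaped plywood form, 50 mm thick: a 220 mm disc (centre at the origin) joined to a 170 mm disc centred 150 mm along its -y. Origin at table level under the lever's axis, z up. A steel bridge 10 mm high, 34 mm wide runs on its top from the lever's axis to the knob, whose axis is 130 mm along -y. Place and yaw vary.
- screw_grip (a point): Grip point of the yellow knob on its upright axis, 115 mm above the table when up. The knob is a bar 40 mm long (this point's x), 14 mm thick (its y), 28 mm high, reaching 12 mm above and 16 mm below this point, on a collar 40 mm across just below. Nothing stands higher within 60 mm of it.
- screw_push (a joint): How far the knob is pressed, m: 0 up, 0.010 bottomed. A spring lifts it with 3.5 N at the top, 7 N at the bottom. The thread is a sloping ledge: pressed 7 mm or more at its start angle, it can be turned in under the ledge and then stays 6.5 to 8 mm down when let go. Turned without pressing, or pressed only after turning, it does not catch.
- screw_turn (a joint): Knob angle, rad, clockwise from above positive; starts at -0.15 to 0.10, where it can be pressed down; the ledge begins at about 0.3; the stop is at 1.6. Light friction, 0.05 N m.
- ratchet_lever: Level steel lever, 22 mm wide, 83 to 91 mm above the table, on the upright axis through the form's origin, red upright handle at its end. Origin on the axis 60 mm above the table, x along the lever. Rests on its stop 2.27 rad anticlockwise from the form's x; swings anticlockwise up to 1.75 rad from there. Let go, its spring throws it back to the stop.
- lever_grip (a point): Middle of the red handle, 22 mm in diameter, on its centre line, 120 mm from the axis, 126 mm above the table; the handle reaches 31 mm above and 35 mm below. The push needed here is 4 N in the free travel; it jumps to 7 N as the pawl meets a pin, eases to 3 N as it rolls over and drops into the notch, jumps again at the next pin, and so on, 1 N more by click four.
- click_zero (a point): Centre of the aluminium click ring under the lever, on the lever's axis, 68 mm above the table; z up, x points to the red line painted on the ring. The ring is preset differently each time: the red line stands 0 to 0.30 rad anticlockwise from the lever's rest position.
- first_pin (a point): Top of the first of seven brass click pins, 50 mm from the axis at 0.2, 0.4, ... 1.4 rad anticlockwise from the red line, 78 mm above the table. The lever's sprung roller pawl meets each pin 0.1 rad before it and clicks as it drops behind it; the lever then sits in the notch midway to the next pin, so click n sits 0.1 + 0.2 n rad from the red line.
- caul_block: cork-coloured block 32 x 40 x 20 mm lying on the form beside the click ring (bystander); origin under its centre
- loose_bolt: hex bolt standing on its head on the narrow end of the form, 37 mm tall (bystander); origin under its head
- bar_clamp_a: bar clamp lying on the bench, bar 260 mm, brown wooden handle (bystander)
- bar_clamp_b: bar clamp lying on the bench, bar 220 mm, green handle (bystander)
- glue_bottle: white bottle 60 mm across, 170 mm tall with a blue band and red cap (bystander)
- dowel_jar: glass jar 70 mm across, 90 mm tall (bystander)
- glue_brush: brush 200 mm lying on the bench (bystander)
- screwdriver: screwdriver 200 mm with blue handle lying on the bench (bystander)

How it is judged:
By the outcome, as a careful person would: the job done as asked, in the order asked, and still so for the second after the job is handed in, while the arm keeps its last pose, push and grip.
It also fails if it takes over 72 s, if anything falls off the work surface, if the arm or the gripper's body presses on something with over 40 N, if the wrist force passes 120 N, or if a joint passes its speed limit or range.

## Working session

There is one attempt and no reset: what is moved stays moved. The work goes in short steps, Python scripts to look and compute and a tool call to move; the robot and the scene stay as the last step left them, time stands still between calls to the robot, and variables do not carry over. Pictures are saved under pics/ and viewed, and the job is handed in when it is done.

Besides the shell and the picture viewer there is one more tool, called after "Call:" in YAML: its name, and indented under it one key for each argument. move_arm: Moves the arm, as the interface text tells. Shifts and turns lie within -1 to 1; 1 stands for 0.2 m of shift or 2 rad of turn. Its arguments: {"type":"object","properties":{"commands":{"type":"array"},"fingers":{"type":"number"},"force":{"type":"number"}},"required":["commands"]}

```bash
ls; mkdir -p pics; python3 - <<'E'
from station import *
import cv2,numpy as np,pickle
s=read_state(); print(s)
d={}
for n in ["side","top","wrist"]:
    f=grab_frame(n); d[n]=f
    cv2.imwrite(f"pics/a_{n}.png",f["image"][:,:,::-1]); print(n,f["camera_matrix"],f["R"],f["t"])
pickle.dump(d,open("a.pkl","wb"))
E
```

```text
pics
{'clock': 0.0, 'q': array([-1.33203120e+00,  2.13359443e-01, -3.50652505e-02,  1.32349578e+00,
       -1.09975840e-05,  1.57076108e+00]), 'qvel': array([-3.78443744e-04, -9.93502291e-04, -7.38409493e-04, -1.47902787e-04,
        9.79409450e-04,  2.81086713e-05]), 'tau': array([ 9.02125998e-05, -6.86162424e+01,  4.87119806e+01,  1.73084729e-02,
       -3.91072570e-05, -2.27796909e-05]), 'position': array([ 0.11816707, -0.48548328,  0.23081208]), 'orientation': array([[ 2.36537063e-01, -2.76549794e-04,  9.71622427e-01],
       [-9.71621816e-01,  1.08965529e-03,  2.36537224e-01],
       [-1.12414784e-03, -9.99999368e-01, -1.09579508e-05]]), 'force': array([-0.47478154,  0.16849905,  0.19862746]), 'torque': array([-0.03837335,  0.02729714,  0.0078771 ]), 'opening': 0.08548176034866153}
side [[498.73426899   0.         324.27120977]
 [  0.         498.73426899 199.1556024 ]
 [  0.           0.           1.        ]] [[ 9.84018533e-01 -1.78063752e-01 -9.09766690e-04]
 [-1.11450917e-01 -6.11900964e-01 -7.83042721e-01]
 [ 1.38874838e-01  7.70629944e-01 -6.21967258e-01]] [-0.50431238  0.13413914  1.22065975]
top [[496.39090675   0.         314.4707804 ]
 [  0.         496.39090675 203.5445026 ]
 [  0.           0.           1.        ]] [[-1.04965904e-02 -9.99943918e-01 -1.40765246e-03]
 [-9.95246491e-01  1.05835648e-02 -9.68112054e-02]
 [ 9.68206741e-02  3.84773603e-04 -9.95301768e-01]] [-0.02122321  0.51711717  1.31331998]
wrist [[309.70691629   0.         317.7046844 ]
 [  0.         309.70691629 196.94141408]
 [  0.           0.           1.        ]] [[ 2.37219567e-01 -9.71455857e-01 -6.29148001e-04]
 [-9.32664170e-01 -2.27928125e-01  2.79618162e-01]
 [-2.71780102e-01 -6.57441155e-02 -9.60111081e-01]] [-0.49822934 -0.03775036  0.37762697]
```

View pics/a_top.png

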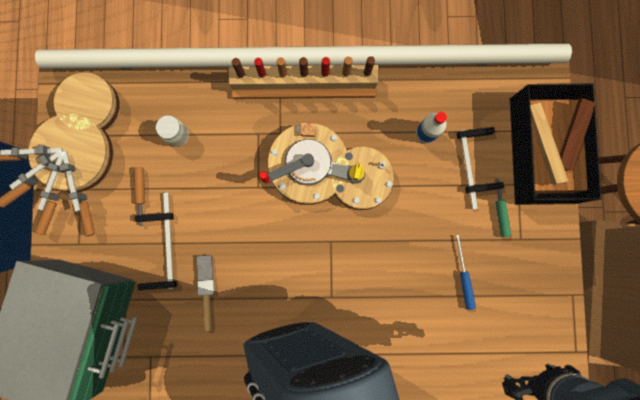

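View pics/a_side.png

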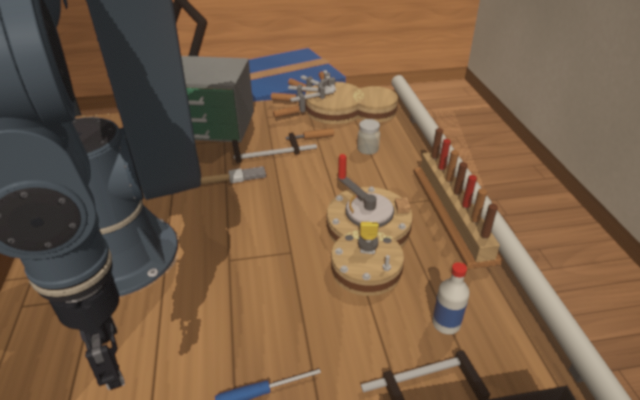

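View pics/a_wrist.png

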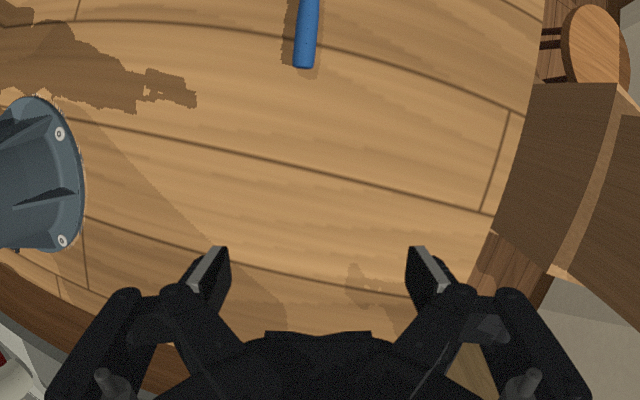

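Top view: the form's big disc is near (307,162), the small disc (362,178), the yellow knob (356,172) and the red handle (264,177). In the side view the knob is at (369,231) and the handle at (342,165). Next I'll measure them.

```bash
cat > h.py <<'E'
import cv2,numpy as np,pickle
def ray(f,px):
    K=f["camera_matrix"];R=f["R"];t=f["t"]
    d=np.array([(px[0]-K[0,2])/K[0,0],(px[1]-K[1,2])/K[1,1],1.]);
    return -R.T@t, R.T@(d/np.linalg.norm(d))
def fray(f,px):
    K=f["camera_matrix"];R=f["R"];t=f["t"]
    u=np.array([px[0]-K[0,2],px[1]-K[1,2]])/K[0,0]; r=np.linalg.norm(u)
    d=np.array([*(np.sin(r)*u/max(r,1e-9)),np.cos(r)]); return -R.T@t,R.T@d
def plane(c,d,z): return c+d*(z-c[2])/d[2]
def tri(c1,d1,c2,d2):
    A=np.stack([d1,-d2],1); s=np.linalg.lstsq(A,c2-c1,rcond=None)[0]
    p,q=c1+s[0]*d1,c2+s[1]*d2; return (p+q)/2,np.linalg.norm(p-q)
def mask(img,lo,hi):
    h=cv2.cvtColor(img,cv2.COLOR_RGB2HSV); return cv2.inRange(h,np.array(lo),np.array(hi))
def blobs(m,n=4,amin=8):
    k,l,s,c=cv2.connectedComponentsWithStats(m); 
    o=sorted([(s[i,4],c[i].round(2),s[i,:4],i) for i in range(1,k) if s[i,4]>=amin],key=lambda x:-x[0])[:n]; return o,l
E
python3 - <<'E'
from h import *
d=pickle.load(open("a.pkl","rb"))
for n,(x,y,w,hh) in dict(top=(245,105,170,120),side=(310,140,120,160)).items():
    im=d[n]["image"][y:y+hh,x:x+w]
    k=4 if n=="top" else 3.6
    cv2.imwrite(f"pics/b_{n}.png",cv2.resize(im,None,fx=k,fy=k,interpolation=cv2.INTER_CUBIC)[:,:,::-1])
    for nm,lo,hi in [("yellow",(24,170,120),(34,255,255)),("red",(0,180,80),(6,255,255)),("red2",(174,180,80),(180,255,255))]:
        m=mask(d[n]["image"],lo,hi); print(n,nm,[b[:3] for b in blobs(m)[0]])
E
```

```text
top yellow [(np.int32(90), array([358.67, 171.7 ]), array([354, 164,  10,  15], dtype=int32))]
top red [(np.int32(97), array([440.48, 116.98]), array([435, 112,  12,  11], dtype=int32)), (np.int32(87), array([259.94,  65.92]), array([255,  58,  10,  19], dtype=int32)), (np.int32(84), array([263.68, 176.27]), array([259, 171,  10,  12], dtype=int32)), (np.int32(73), array([325.93,  64.62]), array([322,  58,   7,  18], dtype=int32))]
top red2 []
side yellow []
side red [(np.int32(145), array([458.97, 268.85]), array([453, 263,  14,  13], dtype=int32)), (np.int32(137), array([341.8 , 165.78]), array([339, 155,   7,  23], dtype=int32)), (np.int32(131), array([468.98, 189.87]), array([464, 176,  12,  30], dtype=int32)), (np.int32(83), array([443.86, 153.2 ]), array([440, 140,   9,  28], dtype=int32))]
side red2 []
```

View pics/b_top.png

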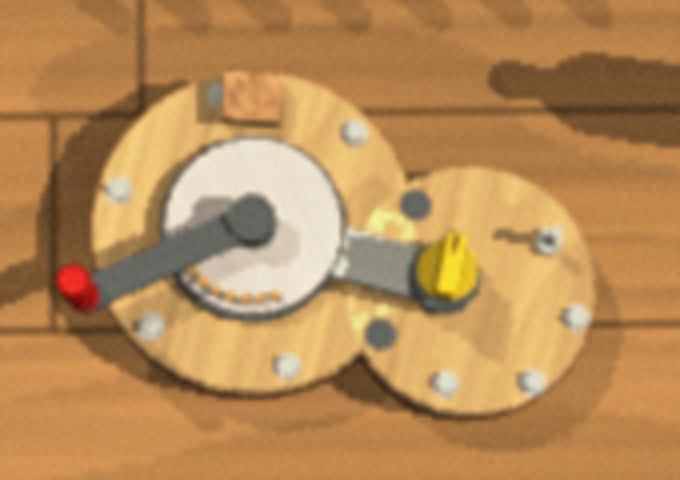

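View pics/b_side.png

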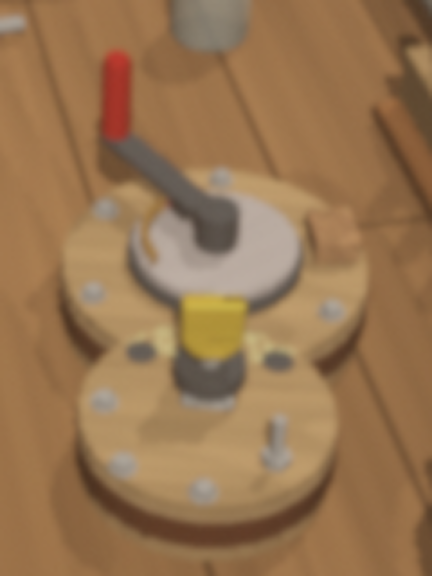

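```bash
python3 - <<'E'
from h import *
d=pickle.load(open("a.pkl","rb"));T=d["top"];S=d["side"]
tp=lambda x,y:(245+(x+.5)/4-.5,105+(y+.5)/4-.5); sp=lambda x,y:(310+(x+.5)/3.6-.5,140+(y+.5)/3.6-.5)
# disc edges by eye on crop, on z=.05
def circ(pts,z):
    P=np.array([plane(*ray(T,tp(*p)),z)[:2] for p in pts]); A=np.c_[2*P,np.ones(len(P))]; s=np.linalg.lstsq(A,(P**2).sum(1),rcond=None)[0]
    return s[:2],np.sqrt(s[2]+s[:2]@s[:2])
o,r=circ([(92,215),(110,150),(165,92),(320,80),(385,130),(150,345),(240,392),(320,382)],.05);print("big",o,r)
s,r2=circ([(480,166),(560,203),(597,290),(560,380),(490,415),(415,395)],.05);print("small",s,r2,np.linalg.norm(o-s))
y=-(s-o);yaw=np.arctan2(y[1],y[0])-np.pi/2;print("yaw",yaw)
print("hub top",plane(*ray(T,tp(248,214)),.1))
k,e=tri(*ray(T,(358.67,171.7)),*ray(S,sp(213,325)));print("knob",k,e)
print("knob plane",plane(*ray(T,tp(456,250)),.127), "pred",o+130*.001*(s-o)/np.linalg.norm(s-o))
hd,e=tri(*ray(T,tp(78,288)),*ray(S,(341.8,165.8)));print("handle",hd,e,np.linalg.norm(hd[:2]-o),np.arctan2(*(hd[:2]-o)[::-1])-yaw)
E
```

```text
big [ 0.62730637 -0.01248812] 0.10978624664650069
small [ 0.58407137 -0.15683277] 0.08258233005551144 0.15068059781818569
yaw -0.29102204777034
hub top [ 0.6269487  -0.00780112  0.1       ]
knob [ 0.58927566 -0.1400497   0.10801677] 0.0005734932974244719
knob plane [ 0.59752075 -0.13839977  0.127     ] pred [ 0.59000528 -0.13702176]
handle [0.57680557 0.09899885 0.12290001] 0.0003575838459080287 0.12239147834624385 2.2871434607638816
```

Call:
move_arm:
  commands: [1, 0.75, 0.1, 0, 0, 0.6, 1, 0.75, 0.1, 0, 0, 0.6, 1, 0.75, 0.1, 0, 0, 0.6, 1, 0.75, 0.1, 0, 0, 0.6, 1, 0.75, 0.1, 0, 0, 0.6, 1, 0.75, 0.1, 0, 0, 0.6, 1, 0.75, 0.1, 0, 0, 0.6, 1, 0.75, 0.1, 0, 0, 0.6]
  fingers: 0.2
  force: 60

```text
clock: 0.95
position: [0.3186, -0.3353, 0.2511]
orientation: [[0.992, -0.0, 0.124], [-0.124, 0.0, 0.992], [-0.0, -1.0, 0.0]]
force: [0.3, 0.2, 1.0]
opening: 0.0511
```

```bash
python3 - <<'E'
from station import *
print(read_state())
E
```

```text
{'clock': 0.95, 'q': array([-8.10809426e-01,  1.33301344e-01, -8.08811178e-02,  1.35702899e+00,
       -3.61396868e-05,  8.84439893e-01]), 'qvel': array([-1.33239299e-02, -8.32662485e-04, -1.37564811e-03,  2.15185430e-04,
       -1.18151114e-03, -1.48928614e+00]), 'tau': array([ 1.37836654e+00, -6.13588858e+01,  4.89154387e+01,  6.52837101e-03,
        3.66504688e-02,  4.00129974e+00]), 'position': array([ 0.31863906, -0.33527557,  0.25113968]), 'orientation': array([[ 9.92265664e-01, -3.12177047e-04,  1.24132004e-01],
       [-1.24131920e-01,  2.76000867e-04,  9.92265685e-01],
       [-3.44023112e-04, -9.99999913e-01,  2.35115048e-04]]), 'force': array([0.27016163, 0.18592864, 1.02816353]), 'torque': array([-0.04775739, -0.00846934, -0.01272424]), 'opening': 0.05105550681528382}
```

Call:
move_arm:
  commands: [1, 0.75, -0.1, 0, 0, 0.7, 1, 0.75, -0.1, 0, 0, 0.7, 1, 0.75, -0.1, 0, 0, 0.7, 1, 0.75, -0.1, 0, 0, 0.7, 1, 0.75, -0.1, 0, 0, 0.7, 1, 0.75, -0.1, 0, 0, 0.7, 1, 0.75, -0.1, 0, 0, 0.7, 1, 0.75, -0.1, 0, 0, 0.7, 1, 0.75, -0.1, 0, 0, 0.7, 1, 0.75, -0.1, 0, 0, 0.7]

```text
clock: 1.95
position: [0.5182, -0.1857, 0.231]
orientation: [[0.292, -0.001, -0.956], [0.956, 0.0, 0.292], [0.0, -1.0, 0.001]]
force: [0.0, -0.5, -0.7]
opening: 0.0513
```

```bash
python3 - <<'E'
from station import *
import cv2,pickle
f=grab_frame("wrist"); pickle.dump(f,open("c.pkl","wb")); cv2.imwrite("pics/c.png",f["image"][:,:,::-1]); print(read_state()["q"])
E
```

```text
[-3.44132708e-01  3.19294883e-01  1.05499364e-01  1.35756138e+00
  2.06626604e-05 -4.74795367e-02]
```

View pics/c.png

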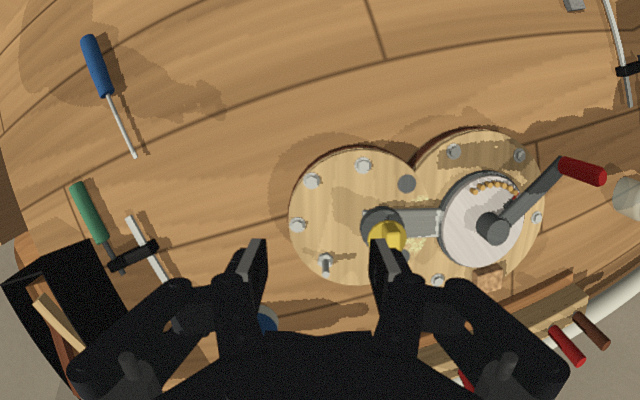

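Call:
move_arm:
  commands: [-0.1, 0.6, -0.1, 0, 0, 0, -0.1, 0.6, -0.1, 0, 0, 0, -0.1, 0.6, -0.1, 0, 0, 0, -0.1, 0.6, -0.1, 0, 0, 0, -0.1, 0.6, -0.1, 0, 0, 0]

```text
clock: 2.5
position: [0.4983, -0.0656, 0.2113]
orientation: [[0.298, -0.0, -0.955], [0.955, -0.0, 0.298], [-0.0, -1.0, -0.0]]
force: [0.3, -0.6, 0.2]
opening: 0.0513
```

```bash
python3 - <<'E'
from station import *
import cv2,pickle
f=grab_frame("wrist"); pickle.dump(f,open("d.pkl","wb")); cv2.imwrite("pics/d.png",f["image"][:,:,::-1]); print(read_state()["q"])
im=f["image"][60:260,200:460];cv2.imwrite("pics/d2.png",cv2.resize(im,None,fx=3,fy=3,interpolation=cv2.INTER_CUBIC)[:,:,::-1])
E
```

```text
[-1.31830746e-01  2.22754328e-01 -7.20922048e-02  1.27567462e+00
 -2.14221039e-04  1.71652091e-01]
```

View pics/d.png

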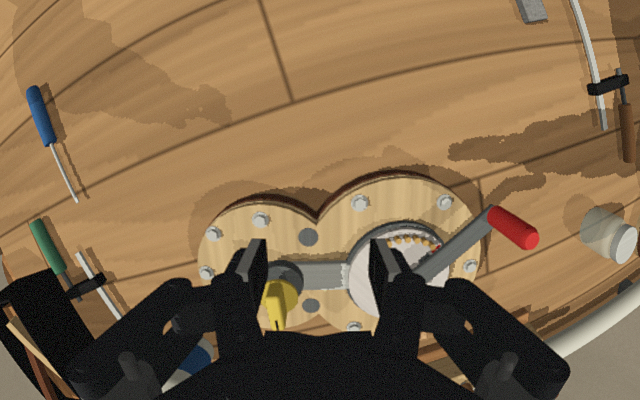

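View pics/d2.png

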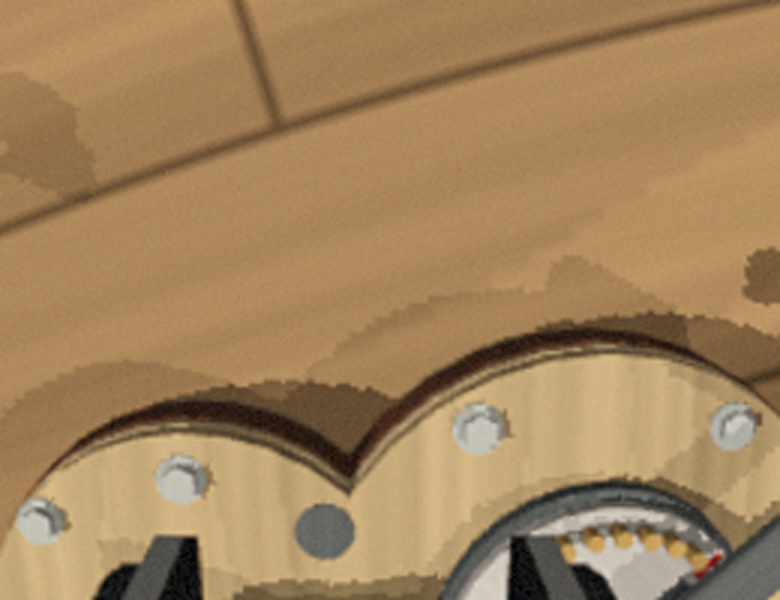

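Call:
move_arm:
  commands: [0.45, -0.1, 0, 0, 0, 0, 0.45, -0.1, 0, 0, 0, 0, 0.45, -0.1, 0, 0, 0, 0, 0.45, -0.1, 0, 0, 0, 0]

```text
clock: 2.95
position: [0.5886, -0.087, 0.2103]
orientation: [[0.3, -0.001, -0.954], [0.954, 0.0, 0.3], [-0.0, -1.0, 0.001]]
force: [0.6, 0.5, 0.5]
opening: 0.0513
```

```bash
python3 - <<'E'
from station import *
import cv2,pickle
f=grab_frame("wrist"); pickle.dump(f,open("e.pkl","wb")); cv2.imwrite("pics/e.png",f["image"][:,:,::-1]); print(read_state()["q"])
im=f["image"][60:260,230:490];cv2.imwrite("pics/e2.png",cv2.resize(im,None,fx=3,fy=3,interpolation=cv2.INTER_CUBIC)[:,:,::-1])
E
```

```text
[-1.46335712e-01  4.16890847e-01  1.95314616e-01  1.35008757e+00
 -6.26582126e-05  1.57988460e-01]
```

View pics/e.png

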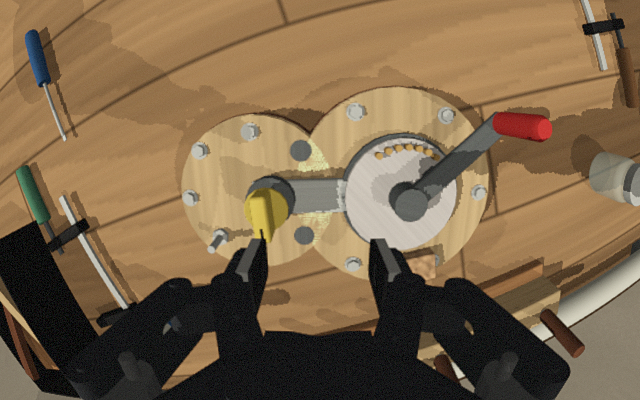

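View pics/e2.png

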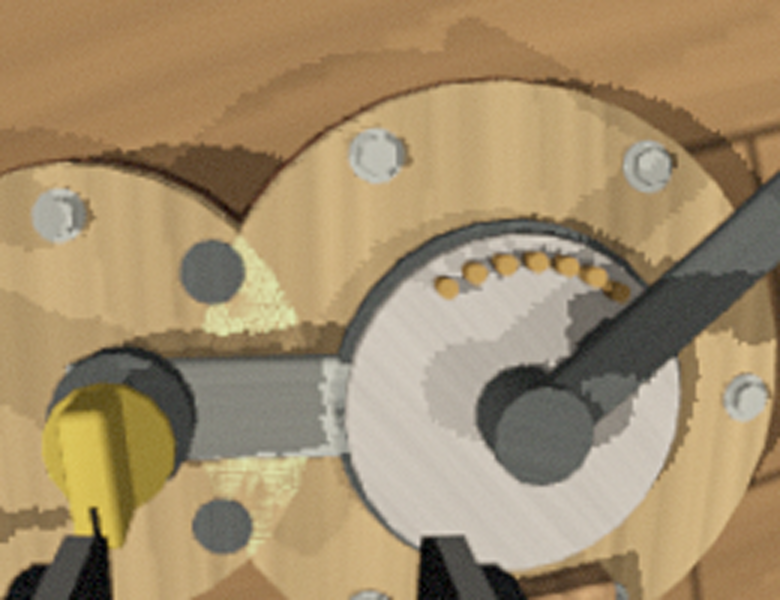

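```bash
python3 - <<'E'
from h import *
f=pickle.load(open("e.pkl","rb"))
P=lambda x,y,z:plane(*fray(f,(230+(x+.5)/3-.5,60+(y+.5)/3-.5)),z)[:2]
def circ(P):
    A=np.c_[2*P,np.ones(len(P))]; s=np.linalg.lstsq(A,(P**2).sum(1),rcond=None)[0]
    return s[:2],np.sqrt(s[2]+s[:2]@s[:2])
from scipy.optimize import least_squares
pins=[(621,292),(597,277),(568,266),(538,261),(506,264),(475,271),(447,287)]
pp=np.array([P(x,y,.078) for x,y in pins]); print(circ(pp))
r=least_squares(lambda v:np.concatenate([(pp-v[:2]-.05*np.c_[np.cos(v[2]+.2*np.arange(7)),np.sin(v[2]+.2*np.arange(7))]).ravel()]),[.627,-.012,2.4])
print("pin fit centre, angle pin1",r.x,np.abs(r.fun).max())
hub=P(543,436,.1); print("hub",hub,P(543,436,.11))
ring=np.array([P(x,y,.068) for x,y in [(347,405),(375,500),(430,548),(530,567),(610,540),(663,470),(676,385),(420,272)]]);print("ring",circ(ring))
o,rr=circ(np.array([P(x,y,.05) for x,y in [(240,222),(300,150),(380,103),(480,80),(560,85),(700,160),(745,205)]]));print("disc",o,rr)
h=plane(*fray(f,(541,128)),.157)[:2];print("handle top",h)
k1,k2=P(82,411,.127),P(104,540,.127);print("knob ends",k1,k2,np.linalg.norm(k1-k2),(k1+k2)/2,np.arctan2(*(k2-k1)[::-1]))
for name,a in [("lever at rest",np.arctan2(*(h-r.x[:2])[::-1]))]: print(name,a, "yaw",a-2.27)
# lever from edges
c=r.x[:2]; print("pin1-handle",r.x[2]-np.arctan2(*(h-c)[::-1]),np.linalg.norm(h-c))
# bolts / bridge line direction: hub->knob
km=(k1+k2)/2; v=km-c; print("knob dist",np.linalg.norm(v),"yaw",np.arctan2(v[1],v[0])+np.pi/2)
E
```

```text
(array([ 0.62295881, -0.01029754]), np.float64(0.05074905050474013))
pin fit centre, angle pin1 [ 0.62222338 -0.01006779  2.23137405] 0.00035154581080562575
hub [ 0.62071592 -0.01077666] [ 0.61672542 -0.01291298]
ring (array([ 0.62315939, -0.00880389]), np.float64(0.0572613484089218))
disc [ 0.62850954 -0.01016938] 0.11352733848920776
handle top [0.57229425 0.09569347]
knob ends [ 0.56765588 -0.12869815] [ 0.60300742 -0.1358665 ] 0.03607099752368125 [ 0.58533165 -0.13228233] -0.20006102956948996
lever at rest 2.0118699943193254 yaw -0.25813000568067457
pin1-handle 0.2195040550842604 0.11695452651671022
knob dist 0.12766124393826436 yaw -0.2931626938511087
```

Wrist view: all seven brass pins show (crop (447,288) to (621,292)), along with the hub at (543,436) and the knob bar at about (93,475). The pin fit is good to 0.35 mm: axis at (0.6225,-0.010), pin 1 at 2.231 rad, so the red line is at 2.031 and click 4 at 2.931. Next I'll go over the knob.

Call:
move_arm:
  commands: [-0.01, -0.24, -0.15, 0, 0, 0.035, -0.01, -0.24, -0.3, 0, 0, 0.035, -0.01, -0.24, -0.3, 0, 0, 0.035, -0.01, -0.24, -0.3, 0, 0, 0.035]

```text
clock: 3.4
position: [0.5856, -0.1336, 0.1525]
orientation: [[0.232, -0.0, -0.973], [0.973, 0.0, 0.232], [0.0, -1.0, 0.0]]
force: [0.8, 0.2, 0.9]
opening: 0.051
```

```bash
python3 - <<'E'
from station import *
import cv2,pickle
f=grab_frame("wrist"); pickle.dump(f,open("g.pkl","wb")); s=read_state();print(s["q"],s["position"],s["orientation"][:,0])
im=f["image"][120:340,210:430];cv2.imwrite("pics/g.png",cv2.resize(im,None,fx=2.7,fy=2.7,interpolation=cv2.INTER_CUBIC)[:,:,::-1])
E
```

```text
[-2.23808833e-01  4.44404797e-01  9.12832262e-02  1.21606941e+00
  1.73186219e-04  9.20007630e-03] [ 0.58639955 -0.13342147  0.15328621] [2.30905875e-01 9.72976075e-01 1.87947790e-04]
```

View pics/g.png

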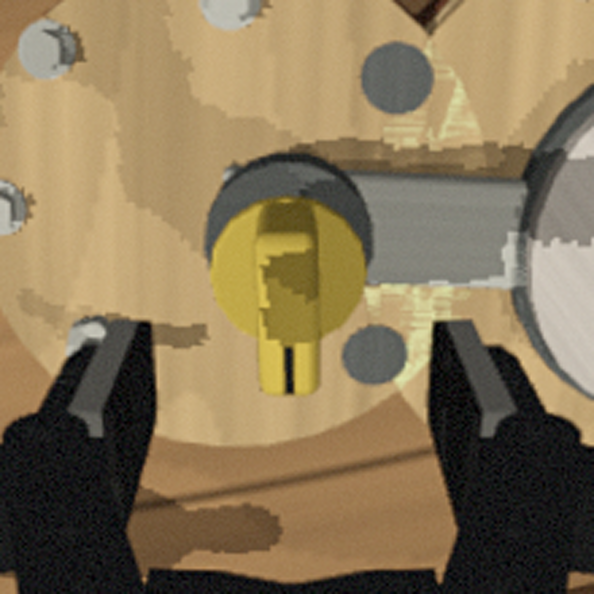

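Bar lies vertical in the picture at column 289, midway between the fingers (153 and 433), so the jaw yaw is right. Next is its position along the bar.

```bash
python3 - <<'E'
from h import *
f=pickle.load(open("g.pkl","rb"))
P=lambda x,y,z:plane(*fray(f,(210+(x+.5)/2.7-.5,120+(y+.5)/2.7-.5)),z)[:2]
a,b=P(285,237,.127),P(290,393,.127);print(a,b,(a+b)/2,np.linalg.norm(a-b),np.arctan2(*(b-a)[::-1]))
c=P(289,265,.099),P(211,265,.099),P(368,265,.099);print(c,np.linalg.norm(c[1]-c[2]))
E
```

```text
[ 0.56819961 -0.13017916] [ 0.60467774 -0.13778041] [ 0.58643867 -0.13397978] 0.037261681724862175 -0.20543838204203096
(array([ 0.5843715 , -0.13327327]), array([ 0.57993187, -0.15220353]), array([ 0.58895113, -0.11413347])) 0.03912386770099492
```

Call:
move_arm:
  commands: [0, 0, -0.12, 0, 0, 0, 0, 0, -0.24, 0, 0, 0, 0, 0, -0.24, 0, 0, 0, 0, 0, -0.24, 0, 0, 0]

```text
clock: 3.85
position: [0.5869, -0.1334, 0.1052]
orientation: [[0.23, 0.001, -0.973], [0.973, -0.0, 0.23], [0.0, -1.0, -0.001]]
force: [0.3, 1.3, 0.7]
opening: 0.0512
```

Call:
move_arm:
  commands: [0, 0, 0, 0, 0, 0, 0, 0, 0, 0, 0, 0, 0, 0, 0, 0, 0, 0, 0, 0, 0, 0, 0, 0, 0, 0, 0, 0, 0, 0, 0, 0, 0, 0, 0, 0]
  fingers: -1
  force: 60

```text
clock: 4.45
position: [0.5867, -0.1344, 0.1039]
orientation: [[0.231, 0.001, -0.973], [0.973, -0.001, 0.231], [-0.001, -1.0, -0.001]]
force: [-0.5, -5.9, 3.9]
opening: 0.0125
```

```bash
python3 - <<'E'
from station import *
import cv2,pickle
f=grab_frame("wrist"); s=read_state();print(s["q"],s["position"],s["orientation"][:,0],s["force"],s["torque"],s["opening"])
im=f["image"][120:340,210:430];cv2.imwrite("pics/i.png",cv2.resize(im,None,fx=2.7,fy=2.7,interpolation=cv2.INTER_CUBIC)[:,:,::-1])
E
```

```text
[-2.24725078e-01  4.70776706e-01  4.35238212e-03  1.10321650e+00
 -7.67539778e-04  8.38755376e-03] [ 0.58665858 -0.13435046  0.10380847] [ 2.31007872e-01  9.72951586e-01 -7.57820432e-04] [ 0.11469063 -4.99727172  3.9796987 ] [-1.1775081  -0.15942966  0.00888148] 0.012514004576490738
```

View pics/i.png

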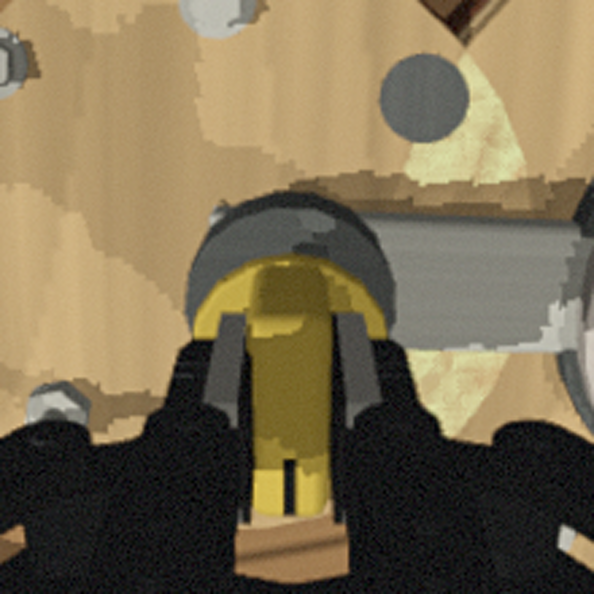

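Knob gripped squarely between the pads (opening 12.5 mm). I'll press it down now.

Call:
move_arm:
  commands: [0, -0.003, -0.02, 0, 0, 0, 0, -0.003, -0.035, 0, 0, 0, 0, -0.003, -0.045, 0, 0, 0, 0, -0.003, -0.045, 0, 0, 0, 0, -0.003, -0.045, 0, 0, 0]

```text
clock: 5.0
position: [0.5867, -0.1345, 0.0948]
orientation: [[0.231, 0.001, -0.973], [0.973, -0.0, 0.231], [0.0, -1.0, -0.001]]
force: [-0.8, -1.2, 10.8]
opening: 0.0129
```

Call:
move_arm:
  commands: [0, 0, -0.005, 0, 0, 0, 0, 0, -0.005, 0, 0, 0, 0, 0, -0.005, 0, 0, 0]

```text
clock: 5.3
position: [0.5868, -0.1345, 0.0947]
orientation: [[0.231, 0.002, -0.973], [0.973, -0.0, 0.231], [0.0, -1.0, -0.002]]
force: [-5.0, -1.1, 22.5]
opening: 0.0123
```

Bottomed at 22 N. Next: turn clockwise.

Call:
move_arm:
  commands: [0, 0, 0, 0, 0, -0.065, 0, 0, 0, 0, 0, -0.13, 0, 0, 0, 0, 0, -0.195, 0, 0, 0, 0, 0, -0.26, 0, 0, 0, 0, 0, -0.325, 0, 0, 0, 0, 0, -0.39, 0, 0, 0, 0, 0, -0.455, 0, 0, 0, 0, 0, -0.52, 0, 0, 0, 0, 0, -0.585, 0, 0, 0, 0, 0, -0.65, 0, 0, 0, 0, 0, -0.7, 0, 0, 0, 0, 0, -0.7]

```text
clock: 6.5
position: [0.5889, -0.1333, 0.0948]
orientation: [[0.998, 0.006, 0.065], [-0.065, 0.002, 0.998], [0.006, -1.0, 0.002]]
force: [10.1, 7.3, 14.0]
opening: 0.0132
```

```bash
python3 - <<'E'
from station import *
s=read_state();print(s["q"],s["position"],s["orientation"][:,0],s["force"],s["torque"],s["opening"],s["tau"][5])
E
```

```text
[-0.22426221  0.47683084 -0.00981621  1.07900113  0.00304603  1.41137418] [ 0.58892275 -0.13334671  0.09479518] [ 0.99788327 -0.0647919   0.00556638] [10.08580861  7.25489174 13.9545935 ] [ 1.56288461 -2.24523378 -0.04370982] 0.013244511872175058 2.1988990902900696
```

Call:
move_arm:
  commands: [0.005, 0.004, 0, 0, 0, -0.04, 0.007, 0.005, 0, 0, 0, -0.08, 0.007, 0.005, 0, 0, 0, -0.1, 0.007, 0.005, 0, 0, 0, -0.12, 0.007, 0.005, 0, 0, 0, -0.12]

```text
clock: 7.0
position: [0.5897, -0.1332, 0.0948]
orientation: [[0.954, 0.005, 0.298], [-0.298, 0.0, 0.954], [0.004, -1.0, 0.001]]
force: [4.9, 0.7, 15.4]
opening: 0.0127
```

```bash
python3 - <<'E'
from station import *
s=read_state();print(s["q"],s["position"],s["orientation"][:,0],s["force"],s["torque"],s["opening"],s["tau"][5],np.arctan2(s["orientation"][1,0],s["orientation"][0,0]))
E
```

```text
Traceback (most recent call last):
NameError: name 'np' is not defined
```

Call:
move_arm:
  commands: [0.002, 0, 0, 0, 0, -0.03, 0.002, 0, 0, 0, 0, -0.06, 0.002, 0, 0, 0, 0, -0.06]

```text
clock: 7.3
position: [0.5898, -0.1333, 0.0948]
orientation: [[0.912, 0.004, 0.41], [-0.41, -0.0, 0.912], [0.004, -1.0, 0.001]]
force: [3.1, -0.3, 16.9]
opening: 0.0127
```

```bash
python3 - <<'E'
from station import *
import numpy as np
s=read_state();print(s["q"],s["position"],s["force"],s["torque"],s["opening"],s["tau"][5],np.arctan2(s["orientation"][1,0],s["orientation"][0,0]))
E
```

```text
[-2.22572862e-01  4.79618217e-01 -5.44114084e-03  1.08185179e+00
  6.03507612e-04  1.77065839e+00] [ 0.58978234 -0.13328573  0.09476873] [ 3.14942951 -0.26348859 16.93315257] [-0.31246199 -0.6314232   1.66370794] 0.01268018869167366 2.962070256471634 -0.42243626731999573
```

Torque of 1.7 N m shows the stop is reached. I'll open the fingers, go up and look.

Call:
move_arm:
  commands: [0, 0, 0.005, 0, 0, 0.02, 0, 0, 0.005, 0, 0, 0.02, 0, 0, 0.005, 0, 0, 0.02, 0, 0, 0.005, 0, 0, 0.02]
  fingers: 0.2

```text
clock: 7.7
position: [0.5878, -0.1332, 0.0939]
orientation: [[0.928, -0.001, 0.373], [-0.373, 0.0, 0.928], [-0.001, -1.0, 0.0]]
force: [0.4, -0.4, 0.2]
opening: 0.0514
```

Call:
move_arm:
  commands: [0, 0, 0.1, 0, 0, 0, 0, 0, 0.3, 0, 0, 0, 0, 0, 0.4, 0, 0, 0, 0, 0, 0.4, 0, 0, 0]

```text
clock: 8.1
position: [0.5895, -0.1337, 0.1772]
orientation: [[0.928, 0.004, 0.373], [-0.373, -0.001, 0.928], [0.004, -1.0, 0.001]]
force: [-0.5, 0.3, -0.0]
opening: 0.0515
```

```bash
python3 - <<'E'
from station import *
import cv2,pickle
f=grab_frame("wrist"); s=read_state();print(s["q"],s["position"],s["force"])
pickle.dump(f,open("j.pkl","wb"));cv2.imwrite("pics/j0.png",f["image"][:,:,::-1])
g=grab_frame("side");pickle.dump(g,open("js.pkl","wb"))
im=f["image"][120:340,210:430];cv2.imwrite("pics/j.png",cv2.resize(im,None,fx=2.7,fy=2.7,interpolation=cv2.INTER_CUBIC)[:,:,::-1])
cv2.imwrite("pics/js.png",cv2.resize(g["image"][140:300,310:430],None,fx=3.6,fy=3.6,interpolation=cv2.INTER_CUBIC)[:,:,::-1])
E
```

```text
[-2.23025904e-01  4.41349385e-01  1.42522678e-01  1.26989104e+00
  6.86045982e-05  1.73024299e+00] [ 0.58873095 -0.13350127  0.17528903] [-0.3283845  -0.63549049 -0.22725606]
```

View pics/j.png

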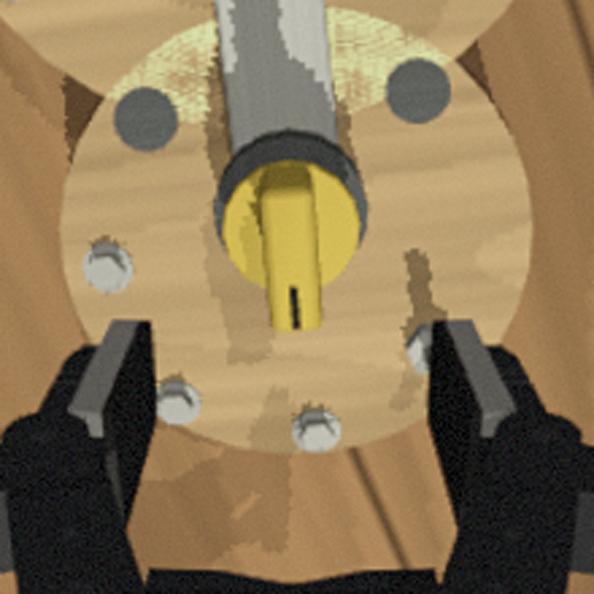

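View pics/js.png

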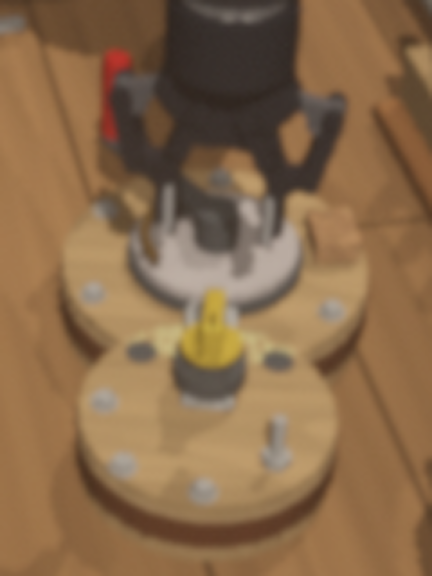

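```bash
python3 - <<'E'
from h import *
for n in "gj":
    f=pickle.load(open(n+".pkl","rb")); im=f["image"]; m=mask(im,(22,120,40),(33,255,255)); m[:,:285]=0;m[:,350:]=0;m[:150]=0;m[270:]=0
    o,l=blobs(m,1); i=o[0][3]; mm=(l==i); rows=np.where(mm.any(1))[0]; cols=np.where(mm.any(0))[0]
    # disc row of max width
    w=[(np.ptp(np.where(mm[r])[0])+1,r) for r in rows]; W=max(w)[0]; rr=[r for a,r in w if a==W]
    R=np.mean(rr); cc=[np.where(mm[r])[0] for r in rr]; c0=np.mean([c.min() for c in cc])-.5; c1=np.mean([c.max() for c in cc])+.5
    print(n,o[0][:3],W,rr,c0,c1)
    for z in (.099,.095,.091,.087): 
        a,b=[plane(*fray(f,(c,R)),z)[:2] for c in (c0,c1)]; print("  z",z,np.linalg.norm(a-b)*1e3,(a+b)/2)
    # near end of bar, top edge, vs z
    # near end row at bar bottom
    for z in (.127,.123,.119,.117):
        p=plane(*fray(f,(np.mean(np.where(mm[rows.max()-2])[0]),rows.max()+.5)),z)[:2]; print("  barend z",z,p,np.linalg.norm(p-np.array([.5875,-.134]))*1e3)
E
```

```text
g (np.int32(2892), array([316.3 , 224.48]), array([288, 193,  58,  74], dtype=int32)) 58 [np.int64(217), np.int64(218), np.int64(219), np.int64(220), np.int64(221), np.int64(222)] 287.5 345.5
  z 0.099 39.09636449163068 [ 0.58554154 -0.13371448]
  z 0.095 39.89669276100761 [ 0.58697644 -0.13407487]
  z 0.091 40.69702103038453 [ 0.58841134 -0.13443525]
  z 0.087 41.497349299761446 [ 0.58984624 -0.13479563]
  barend z 0.127 [ 0.60544507 -0.13839196] 18.474713359285865
  barend z 0.123 [ 0.60759557 -0.13892439] 20.6901287749186
  barend z 0.119 [ 0.60974606 -0.13945682] 22.905545562270156
  barend z 0.117 [ 0.6108213  -0.13972304] 24.013254351697903
j (np.int32(2243), array([317.56, 207.11]), array([292, 179,  52,  64], dtype=int32)) 52 [np.int64(204)] 291.5 343.5
  z 0.099 38.855626530427685 [ 0.58866357 -0.13142008]
  z 0.095 39.561377790061016 [ 0.58820498 -0.13259399]
  z 0.091 40.267129049694354 [ 0.58774639 -0.13376791]
  z 0.087 40.97288030932757 [ 0.5872878  -0.13494183]
  barend z 0.127 [ 0.58288724 -0.14920245] 15.886854883808546
  barend z 0.123 [ 0.58224165 -0.15091741] 17.71578044021948
  barend z 0.119 [ 0.58159606 -0.15263236] 19.545364952626652
  barend z 0.117 [ 0.58127327 -0.15348984] 20.460349078178787
```

```bash
python3 - <<'E'
from h import *
A=pickle.load(open("a.pkl","rb"))["side"];J=pickle.load(open("js.pkl","rb"))
ims=[]
for f in (A,J):
    im=f["image"]; m=mask(im,(20,110,40),(34,255,255)); m[:,:350]=0;m[:,390:]=0;m[:215]=0;m[250:]=0
    print([b[:3] for b in blobs(m,3,3)[0]])
    ims.append(cv2.resize(im[210:262,345:395],None,fx=8,fy=8,interpolation=cv2.INTER_CUBIC))
cv2.imwrite("pics/cmp.png",np.hstack(ims)[:,:,::-1])
K=A["camera_matrix"]
for z in (.127,.119,.099,.091):
    c=A["R"]@np.array([.588,-.134,z])+A["t"];u=K@c;print(z,u[:2]/u[2])
E
```

```text
[(np.int32(309), array([368.77, 230.06]), array([360, 222,  19,  18], dtype=int32))]
[(np.int32(250), array([368.27, 233.33]), array([359, 221,  19,  22], dtype=int32))]
0.127 [367.92378243 221.93323658]
0.119 [367.73394564 224.6095035 ]
0.099 [367.26661979 231.19773503]
0.091 [367.08253893 233.79285639]
```

View pics/cmp.png

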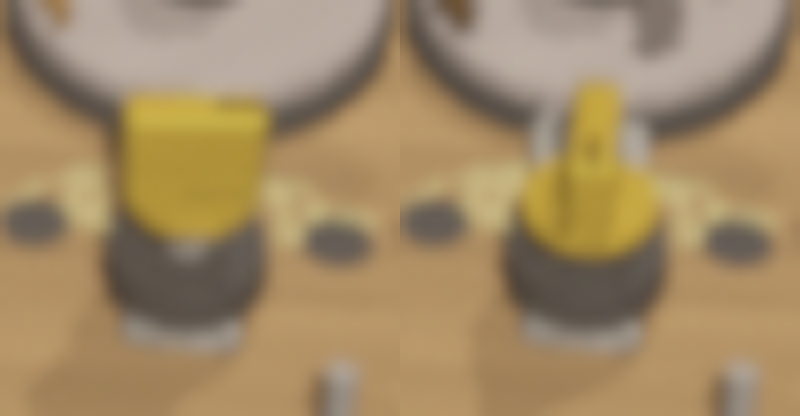

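The knob disc's lower edge sits 2.5 px (about 7.6 mm) lower in the side view (crop row 260 vs 240) and the bar has turned, so the knob stays down by itself. Next is the lever.

Call:
move_arm:
  commands: [-0.03, 0.2, 0.15, 0, 0, 0.07, -0.03, 0.4, 0.15, 0, 0, 0.14, -0.03, 0.6, 0.15, 0, 0, 0.21, -0.03, 0.8, 0.15, 0, 0, 0.28, -0.03, 0.95, 0.15, 0, 0, 0.35, -0.03, 0.95, 0.15, 0, 0, 0.4, -0.03, 0.95, 0.15, 0, 0, 0.4, -0.03, 0.95, 0.15, 0, 0, 0.4]
  fingers: 0.4

```text
clock: 9.0
position: [0.5817, 0.0562, 0.2033]
orientation: [[0.915, -0.002, -0.403], [0.403, -0.0, 0.915], [-0.002, -1.0, 0.0]]
force: [1.1, -1.4, -0.0]
opening: 0.0599
```

```bash
python3 - <<'E'
from station import *
import cv2,pickle
f=grab_frame("wrist"); s=read_state();print(s["q"],s["position"],s["force"],s["orientation"][:,0])
pickle.dump(f,open("k.pkl","wb"));cv2.imwrite("pics/k.png",f["image"][:,:,::-1])
E
```

```text
[ 9.60441827e-02  3.96724816e-01  1.47007149e-01  1.32221358e+00
 -7.99128589e-05  1.25264138e+00] [0.58180151 0.05602577 0.20357156] [0.26347024 0.22199721 0.07487732] [ 0.91543829  0.40245685 -0.00110296]
```

View pics/k.png

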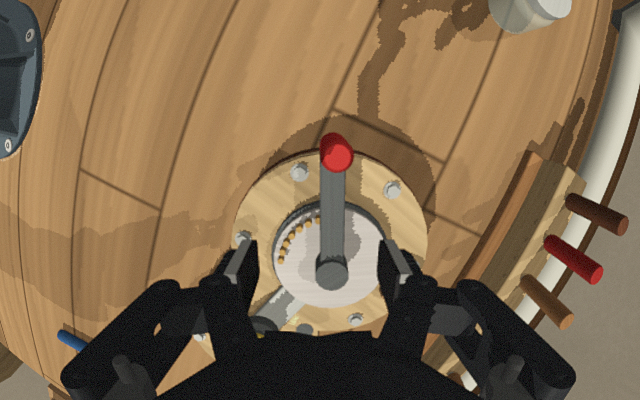

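Handle cap at (339,156), hub at (332,273), with the lever nearly vertical in the picture and so aligned with the tool. I'll measure these.

```bash
python3 - <<'E'
from h import *
f=pickle.load(open("k.pkl","rb"))
m=mask(f["image"],(0,150,150),(6,255,255));m[:,:300]=0;m[:,370:]=0;m[:110]=0;m[190:]=0
print([b[:3] for b in blobs(m,2)[0]])
im=f["image"][120:320,230:430];cv2.imwrite("pics/k2.png",cv2.resize(im,None,fx=3,fy=3,interpolation=cv2.INTER_CUBIC)[:,:,::-1])
h=plane(*fray(f,(338,156)),.157)[:2];print(h)
for z in(.1,.105,.11):print("hub",plane(*fray(f,(331.5,273)),z)[:2])
E
```

```text
[(np.int32(566), array([337.13, 158.46]), array([322, 144,  29,  28], dtype=int32))]
[0.57443238 0.10104289]
hub [ 0.62056862 -0.00383788]
hub [ 0.61917195 -0.00126899]
hub [0.61777529 0.00129991]
```

View pics/k2.png

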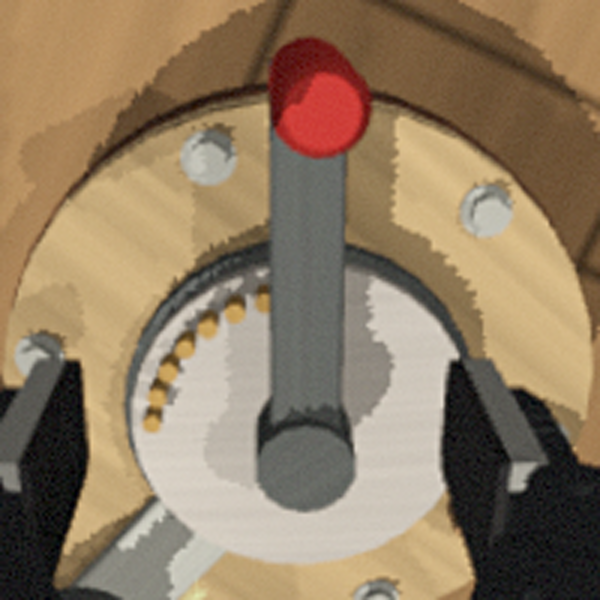

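```bash
python3 - <<'E'
from h import *
from scipy.optimize import least_squares
f=pickle.load(open("k.pkl","rb"))
P=lambda x,y,z:plane(*fray(f,(230+(x+.5)/3-.5,120+(y+.5)/3-.5)),z)[:2]
pp=np.array([P(x,y,.078) for x,y in [(264,298),(236,308),(208,325),(185,345),(169,370),(158,395),(152,421)]])
r=least_squares(lambda v:(pp-v[:2]-.05*np.c_[np.cos(v[2]+.2*np.arange(7)),np.sin(v[2]+.2*np.arange(7))]).ravel(),[.627,-.012,2.4]);print(r.x,np.abs(r.fun).max())
a,b=P(309,150,.091),P(308,400,.091);print("lever",a,b,np.arctan2(*(a-b)[::-1]))
h=P(322,114,.157);d=h-r.x[:2];print("cap",h,np.linalg.norm(d),np.arctan2(d[1],d[0]))
E
```

```text
[ 0.62298559 -0.00686127  2.25519485] 0.0003931661357388372
lever [0.58300702 0.08128325] [0.61485954 0.01112238] 1.996965493406487
cap [0.57430114 0.09984623] 0.11728881561334485 1.9988289535184183
```

Call:
move_arm:
  commands: [-0.04, 0.22, 0, 0, 0, 0.005, -0.04, 0.22, 0, 0, 0, 0.005, -0.04, 0.22, -0.1, 0, 0, 0.005, -0.04, 0.22, -0.25, 0, 0, 0.005, -0.04, 0.22, -0.4, 0, 0, 0.005, -0.04, 0.22, -0.475, 0, 0, 0.005, -0.04, 0.22, -0.475, 0, 0, 0.005]

```text
clock: 9.75
position: [0.5726, 0.0995, 0.107]
orientation: [[0.911, -0.004, -0.413], [0.413, -0.001, 0.911], [-0.004, -1.0, 0.001]]
force: [-1.0, 1.4, -0.5]
opening: 0.06
```

```bash
python3 - <<'E'
from station import *
import cv2,pickle
f=grab_frame("wrist"); s=read_state();print(s["q"],s["position"],s["force"],s["orientation"][:,0])
cv2.imwrite("pics/l.png",f["image"][:,:,::-1])
E
```

```text
[ 1.72303458e-01  4.31268820e-01 -4.43106629e-02  1.09708710e+00
 -4.14864773e-05  1.31739274e+00] [0.57347997 0.09978891 0.10869566] [ 0.70442836 -0.46078836  0.51288208] [ 0.91074529  0.41296453 -0.00182093]
```

View pics/l.png

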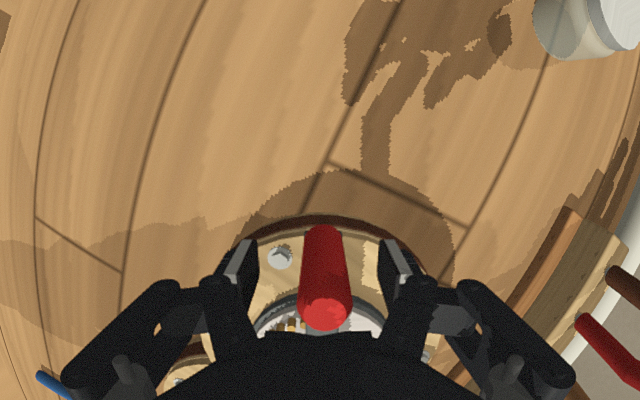

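Handle stands between the pads at column 323 (midpoint about 318). I'll close on it.

Call:
move_arm:
  commands: [0, 0, 0, 0, 0, 0, 0, 0, 0, 0, 0, 0, 0, 0, 0, 0, 0, 0, 0, 0, 0, 0, 0, 0, 0, 0, 0, 0, 0, 0, 0, 0, 0, 0, 0, 0]
  fingers: -1
  force: 60

```text
clock: 10.4
position: [0.5751, 0.1008, 0.1105]
orientation: [[0.91, 0.003, -0.415], [0.415, 0.0, 0.91], [0.002, -1.0, -0.001]]
force: [1.5, -0.3, 7.2]
opening: 0.0207
```

```bash
cat > st.py <<'E'
from station import *
import numpy as np
C=np.array([.6227,-.0085])
s=read_state();p=s["position"];F=s["force"];a=np.arctan2(p[1]-C[1],p[0]-C[0]);t=np.array([-np.sin(a),np.cos(a)]);n=np.array([np.cos(a),np.sin(a)])
print("t",round(s["clock"],2),"pos",p.round(4),"ang",a.round(4),"r",np.linalg.norm(p[:2]-C).round(4),"push",(-F[:2]@t).round(2),"rad",(F[:2]@n).round(2),"Fz",F[2].round(2),"torq",s["torque"].round(2),"op",s["opening"].round(4),"toolang",np.arctan2(s["orientation"][1,0],s["orientation"][0,0]).round(4))
E
python3 st.py
```

```text
Traceback (most recent call last):
  File "st.py", line 5, in <module>
    print("t",round(s["clock"],2),"pos",p.round(4),"ang",a.round(4),"r",np.linalg.norm(p[:2]-C).round(4),"push",(-F[:2]@t).round(2),"rad",(F[:2]@n).round(2),"Fz",F[2].round(2),"torq",s["torque"].round(2),"op",s["opening"].round(4),"toolang",np.arctan2(s["orientation"][1,0],s["orientation"][0,0]).round(4))
                                                                                                                                                                                                                 ^^^^^^^^^^^^^^^^^^
AttributeError: 'float' object has no attribute 'round'
```

```bash
sed -i 's/s\["opening"\].round(4)/round(float(s["opening"]),4)/' st.py; python3 st.py; python3 - <<'E'
import numpy as np
p=lambda a:.6*np.array([np.cos(a),np.sin(a)])
for a0 in np.arange(0,1.0,.1):
    print(round(a0,2),[ (round(th,3),*(p(2+a0+th)-p(2+a0)).round(4)) for th in np.arange(.02,.125,.02)])
E
```

```text
t 10.4 pos [0.5751 0.1008 0.1105] ang 1.9817 r 0.1192 push 1.27 rad -0.86 Fz 7.16 torq [-0.04 -0.29 -0.05] op 0.0207 toolang 0.4278
0.0 [(np.float64(0.02), np.float64(-0.0109), np.float64(-0.0051)), (np.float64(0.04), np.float64(-0.0216), np.float64(-0.0104)), (np.float64(0.06), np.float64(-0.0323), np.float64(-0.016)), (np.float64(0.08), np.float64(-0.0428), np.float64(-0.0217)), (np.float64(0.1), np.float64(-0.0532), np.float64(-0.0277)), (np.float64(0.12), np.float64(-0.0635), np.float64(-0.0338))]
0.1 [(np.float64(0.02), np.float64(-0.0103), np.float64(-0.0062)), (np.float64(0.04), np.float64(-0.0205), np.float64(-0.0125)), (np.float64(0.06), np.float64(-0.0305), np.float64(-0.0191)), (np.float64(0.08), np.float64(-0.0404), np.float64(-0.0259)), (np.float64(0.1), np.float64(-0.0502), np.float64(-0.0328)), (np.float64(0.12), np.float64(-0.0598), np.float64(-0.04))]
0.2 [(np.float64(0.02), np.float64(-0.0096), np.float64(-0.0072)), (np.float64(0.04), np.float64(-0.0191), np.float64(-0.0145)), (np.float64(0.06), np.float64(-0.0285), np.float64(-0.022)), (np.float64(0.08), np.float64
[... 2075 characters left out ...]
p.float64(-0.0113)), (np.float64(0.04), np.float64(-0.0076), np.float64(-0.0228)), (np.float64(0.06), np.float64(-0.011), np.float64(-0.0343)), (np.float64(0.08), np.float64(-0.0143), np.float64(-0.0458)), (np.float64(0.1), np.float64(-0.0172), np.float64(-0.0574)), (np.float64(0.12), np.float64(-0.02), np.float64(-0.0691))]
0.9 [(np.float64(0.02), np.float64(-0.0028), np.float64(-0.0117)), (np.float64(0.04), np.float64(-0.0053), np.float64(-0.0234)), (np.float64(0.06), np.float64(-0.0076), np.float64(-0.0352)), (np.float64(0.08), np.float64(-0.0096), np.float64(-0.047)), (np.float64(0.1), np.float64(-0.0114), np.float64(-0.0589)), (np.float64(0.12), np.float64(-0.013), np.float64(-0.0708))]
```

Call:
move_arm:
  commands: [-0.0216, -0.0104, 0, 0, 0, 0.02, -0.0428, -0.0217, 0, 0, 0, 0.04, -0.0532, -0.0277, 0, 0, 0, 0.05, -0.0532, -0.0277, 0, 0, 0, 0.05]

```text
clock: 10.8
position: [0.5643, 0.0953, 0.1105]
orientation: [[0.864, 0.003, -0.504], [0.504, 0.001, 0.864], [0.003, -1.0, -0.001]]
force: [1.5, 1.4, 6.4]
opening: 0.0206
```

```bash
python3 st.py
```

```text
t 10.8 pos [0.5643 0.0953 0.1105] ang 2.0836 r 0.1191 push 2.04 rad 0.49 Fz 6.38 torq [ 0.27 -0.35 -0.05] op 0.0206 toolang 0.5286
```

Call:
move_arm:
  commands: [-0.0103, -0.0062, 0, 0, 0, 0.01, -0.0205, -0.0125, 0, 0, 0, 0.02, -0.0205, -0.0125, 0, 0, 0, 0.02]

```text
clock: 11.1
position: [0.5602, 0.0928, 0.1105]
orientation: [[0.843, 0.003, -0.538], [0.538, 0.001, 0.843], [0.003, -1.0, -0.001]]
force: [3.0, 2.3, 5.6]
opening: 0.0205
```

```bash
python3 st.py
```

```text
t 11.1 pos [0.5602 0.0928 0.1105] ang 2.1235 r 0.119 push 3.76 rad 0.42 Fz 5.65 torq [ 0.39 -0.33 -0.09] op 0.0205 toolang 0.5686
```

Call:
move_arm:
  commands: [-0.01, -0.0066, 0, 0, 0, 0.01, -0.02, -0.0133, 0, 0, 0, 0.02, -0.02, -0.0133, 0, 0, 0, 0.02]

```text
clock: 11.4
position: [0.5564, 0.0903, 0.1105]
orientation: [[0.82, 0.003, -0.572], [0.572, 0.001, 0.82], [0.003, -1.0, -0.001]]
force: [2.9, 3.5, 4.8]
opening: 0.0208
```

```bash
python3 st.py
```

```text
t 11.4 pos [0.5564 0.0903 0.1105] ang 2.162 r 0.119 push 4.38 rad 1.33 Fz 4.84 torq [ 0.58 -0.55 -0.16] op 0.0208 toolang 0.6087
```

Call:
move_arm:
  commands: [-0.0097, -0.007, 0, 0, 0, 0.01, -0.0195, -0.014, 0, 0, 0, 0.02, -0.0195, -0.014, 0, 0, 0, 0.02]

```text
clock: 11.7
position: [0.5523, 0.0875, 0.1105]
orientation: [[0.797, 0.003, -0.604], [0.604, 0.001, 0.797], [0.003, -1.0, -0.001]]
force: [1.4, 3.5, 6.0]
opening: 0.0202
```

```bash
python3 st.py
```

```text
t 11.7 pos [0.5523 0.0875 0.1105] ang 2.2035 r 0.119 push 3.19 rad 2.02 Fz 5.98 torq [ 0.5  -0.35 -0.08] op 0.0202 toolang 0.6486
```

Call:
move_arm:
  commands: [-0.0095, -0.0073, 0, 0, 0, 0.01, -0.0095, -0.0073, 0, 0, 0, 0.01]

```text
clock: 11.9
position: [0.5504, 0.086, 0.1105]
orientation: [[0.785, 0.003, -0.62], [0.62, 0.001, 0.785], [0.003, -1.0, -0.001]]
force: [1.6, 2.0, 6.9]
opening: 0.0204
```

```bash
python3 st.py
```

```text
t 11.9 pos [0.5504 0.086  0.1105] ang 2.2235 r 0.119 push 2.5 rad 0.6 Fz 6.93 torq [ 0.45 -0.22 -0.13] op 0.0204 toolang 0.6686
```

Call:
move_arm:
  commands: [-0.0094, -0.0075, 0, 0, 0, 0.01, -0.0094, -0.0075, 0, 0, 0, 0.01]

```text
clock: 12.1
position: [0.5485, 0.0845, 0.1105]
orientation: [[0.772, 0.002, -0.635], [0.635, 0.001, 0.772], [0.002, -1.0, -0.001]]
force: [1.2, 2.3, 6.6]
opening: 0.0206
```

```bash
python3 st.py
```

```text
t 12.1 pos [0.5485 0.0845 0.1105] ang 2.2442 r 0.1189 push 2.4 rad 1.04 Fz 6.64 torq [ 0.41 -0.19 -0.17] op 0.0206 toolang 0.6886
```

Call:
move_arm:
  commands: [-0.0092, -0.0077, 0, 0, 0, 0.01, -0.0092, -0.0077, 0, 0, 0, 0.01]

```text
clock: 12.3
position: [0.5466, 0.0829, 0.1105]
orientation: [[0.759, 0.002, -0.651], [0.651, 0.001, 0.759], [0.002, -1.0, -0.001]]
force: [0.5, 3.1, 8.1]
opening: 0.0208
```

```bash
python3 st.py
```

```text
t 12.3 pos [0.5466 0.0829 0.1105] ang 2.2649 r 0.1189 push 2.38 rad 2.09 Fz 8.14 torq [ 0.44 -0.11 -0.14] op 0.0208 toolang 0.7086
```

Call:
move_arm:
  commands: [-0.009, -0.0079, 0, 0, 0, 0.01, -0.009, -0.0079, 0, 0, 0, 0.01]

```text
clock: 12.5
position: [0.5448, 0.0813, 0.1105]
orientation: [[0.746, 0.002, -0.666], [0.666, 0.001, 0.746], [0.002, -1.0, -0.001]]
force: [0.6, 2.5, 8.4]
opening: 0.0207
```

```bash
python3 st.py
```

```text
t 12.5 pos [0.5448 0.0813 0.1105] ang 2.2855 r 0.1189 push 2.1 rad 1.5 Fz 8.38 torq [ 0.48  0.02 -0.12] op 0.0207 toolang 0.7286
```

Call:
move_arm:
  commands: [-0.0089, -0.0081, 0, 0, 0, 0.01, -0.0089, -0.0081, 0, 0, 0, 0.01]

```text
clock: 12.7
position: [0.5429, 0.0797, 0.1105]
orientation: [[0.733, 0.002, -0.681], [0.681, 0.001, 0.733], [0.002, -1.0, -0.001]]
force: [-0.3, 2.0, 8.0]
opening: 0.0203
```

```bash
python3 st.py
```

```text
t 12.7 pos [0.5429 0.0797 0.1105] ang 2.3063 r 0.1189 push 1.1 rad 1.67 Fz 8.02 torq [ 0.41  0.11 -0.16] op 0.0203 toolang 0.7486
```

Call:
move_arm:
  commands: [-0.0087, -0.0082, 0, 0, 0, 0.01, -0.0087, -0.0082, 0, 0, 0, 0.01]

```text
clock: 12.9
position: [0.5411, 0.0781, 0.1105]
orientation: [[0.719, 0.002, -0.695], [0.695, 0.001, 0.719], [0.002, -1.0, -0.001]]
force: [-0.2, 2.4, 8.4]
opening: 0.0208
```

```bash
python3 st.py
```

```text
t 12.9 pos [0.5411 0.0781 0.1105] ang 2.3266 r 0.1189 push 1.5 rad 1.94 Fz 8.38 torq [ 0.4   0.14 -0.16] op 0.0208 toolang 0.7686
```

Call:
move_arm:
  commands: [-0.0085, -0.0084, 0, 0, 0, 0.01, -0.0085, -0.0084, 0, 0, 0, 0.01]

```text
clock: 13.1
position: [0.5396, 0.0766, 0.1105]
orientation: [[0.705, 0.002, -0.709], [0.709, 0.001, 0.705], [0.003, -1.0, -0.001]]
force: [1.6, 3.0, 7.3]
opening: 0.0205
```

```bash
python3 st.py
```

```text
t 13.1 pos [0.5396 0.0766 0.1105] ang 2.3444 r 0.1189 push 3.23 rad 1.08 Fz 7.28 torq [ 0.7  -0.05 -0.23] op 0.0205 toolang 0.7887
```

Call:
move_arm:
  commands: [-0.0083, -0.0086, 0, 0, 0, 0.01, -0.0083, -0.0086, 0, 0, 0, 0.01]

```text
clock: 13.3
position: [0.538, 0.075, 0.1105]
orientation: [[0.69, 0.002, -0.723], [0.723, 0.001, 0.69], [0.003, -1.0, -0.001]]
force: [1.1, 4.9, 6.2]
opening: 0.0207
```

```bash
python3 st.py
```

```text
t 13.3 pos [0.538  0.075  0.1105] ang 2.3633 r 0.1189 push 4.26 rad 2.67 Fz 6.24 torq [ 0.88 -0.16 -0.19] op 0.0207 toolang 0.8087
```

Call:
move_arm:
  commands: [-0.0081, -0.0088, 0, 0, 0, 0.01, -0.0081, -0.0088, 0, 0, 0, 0.01]

```text
clock: 13.5
position: [0.5363, 0.0732, 0.1105]
orientation: [[0.676, 0.002, -0.737], [0.737, 0.001, 0.676], [0.003, -1.0, -0.001]]
force: [0.2, 4.5, 7.9]
opening: 0.0204
```

```bash
python3 st.py
```

```text
t 13.5 pos [0.5363 0.0732 0.1105] ang 2.3842 r 0.1189 push 3.41 rad 2.97 Fz 7.86 torq [ 0.91 -0.01 -0.27] op 0.0204 toolang 0.8287
```

Force eased until tool angle 0.77, then jumped at 0.79 (pin 2 met, notch 1), matching the camera-based prediction. I'll go on.

Call:
move_arm:
  commands: [-0.008, -0.0089, 0, 0, 0, 0.01, -0.0159, -0.018, 0, 0, 0, 0.02, -0.0235, -0.0273, 0, 0, 0, 0.03, -0.031, -0.0367, 0, 0, 0, 0.04, -0.0382, -0.0462, 0, 0, 0, 0.05, -0.0382, -0.0462, 0, 0, 0, 0.05]

```text
clock: 14.1
position: [0.5283, 0.0638, 0.1105]
orientation: [[0.599, 0.002, -0.801], [0.801, 0.001, 0.599], [0.002, -1.0, -0.001]]
force: [-2.3, 4.2, 10.2]
opening: 0.0207
```

```bash
python3 st.py
```

```text
t 14.1 pos [0.5283 0.0638 0.1105] ang 2.4882 r 0.1189 push 1.92 rad 4.4 Fz 10.19 torq [ 0.77  0.51 -0.22] op 0.0207 toolang 0.9287
```

Call:
move_arm:
  commands: [-0.0071, -0.0097, 0, 0, 0, 0.01, -0.0105, -0.0146, 0, 0, 0, 0.015, -0.0105, -0.0146, 0, 0, 0, 0.015]

```text
clock: 14.4
position: [0.5261, 0.0609, 0.1105]
orientation: [[0.575, 0.002, -0.818], [0.818, 0.001, 0.575], [0.002, -1.0, -0.001]]
force: [-3.8, 4.2, 10.8]
opening: 0.0209
```

```bash
python3 st.py
```

```text
t 14.4 pos [0.5261 0.0609 0.1105] ang 2.5184 r 0.1189 push 1.2 rad 5.49 Fz 10.79 torq [ 0.74  0.66 -0.23] op 0.0209 toolang 0.9584
```

Call:
move_arm:
  commands: [-0.0068, -0.0099, 0, 0, 0, 0.01, -0.0135, -0.02, 0, 0, 0, 0.02, -0.0135, -0.02, 0, 0, 0, 0.02]

```text
clock: 14.7
position: [0.5235, 0.0572, 0.1105]
orientation: [[0.541, 0.002, -0.841], [0.841, 0.002, 0.541], [0.002, -1.0, -0.0]]
force: [-2.8, 7.5, 9.8]
opening: 0.0207
```

```bash
python3 st.py
```

```text
t 14.7 pos [0.5235 0.0572 0.1105] ang 2.5567 r 0.119 push 4.69 rad 6.48 Fz 9.76 torq [ 1.22  0.52 -0.28] op 0.0207 toolang 0.9988
```

Call:
move_arm:
  commands: [-0.0064, -0.0101, 0, 0, 0, 0.01, -0.0094, -0.0152, 0, 0, 0, 0.015, -0.0094, -0.0152, 0, 0, 0, 0.015]

```text
clock: 15.0
position: [0.5216, 0.0542, 0.1105]
orientation: [[0.516, 0.002, -0.857], [0.857, 0.002, 0.516], [0.002, -1.0, -0.0]]
force: [-3.6, 7.1, 11.0]
opening: 0.0206
```

```bash
python3 st.py
```

```text
t 15.0 pos [0.5216 0.0542 0.1105] ang 2.5867 r 0.1189 push 4.18 rad 6.79 Fz 11.05 torq [ 1.25  0.6  -0.29] op 0.0206 toolang 1.0285
```

Call:
move_arm:
  commands: [-0.009, -0.009, 0, 0, 0, 0.01, -0.016, -0.018, 0, 0, 0, 0.02, -0.0216, -0.0284, 0, 0, 0, 0.03, -0.0271, -0.0391, 0, 0, 0, 0.04, -0.0323, -0.0499, 0, 0, 0, 0.05, -0.0373, -0.0608, 0, 0, 0, 0.06, -0.0373, -0.0608, 0, 0, 0, 0.06]

```text
clock: 15.7
position: [0.5146, 0.0412, 0.1105]
orientation: [[0.41, 0.002, -0.912], [0.912, 0.0, 0.41], [0.001, -1.0, -0.002]]
force: [0.3, 0.6, 8.9]
opening: 0.0205
```

```bash
python3 st.py
```

```text
t 15.7 pos [0.5146 0.0412 0.1105] ang 2.7105 r 0.119 push 0.65 rad -0.0 Fz 8.87 torq [ 0.3   0.01 -0.23] op 0.0205 toolang 1.1482
```

Call:
move_arm:
  commands: [-0.0048, -0.011, 0, 0, 0, 0.01, -0.0072, -0.0165, 0, 0, 0, 0.015, -0.0072, -0.0165, 0, 0, 0, 0.015]

```text
clock: 16.0
position: [0.5131, 0.038, 0.1105]
orientation: [[0.383, 0.002, -0.924], [0.924, 0.001, 0.383], [0.001, -1.0, -0.002]]
force: [-0.7, 2.3, 9.9]
opening: 0.0209
```

```bash
python3 st.py
```

```text
t 16.0 pos [0.5131 0.038  0.1105] ang 2.7399 r 0.1191 push 1.88 rad 1.57 Fz 9.9 torq [ 0.27  0.06 -0.27] op 0.0209 toolang 1.178
```

Call:
move_arm:
  commands: [-0.0045, -0.0111, 0, 0, 0, 0.01, -0.0088, -0.0223, 0, 0, 0, 0.02, -0.0088, -0.0223, 0, 0, 0, 0.02]

```text
clock: 16.3
position: [0.5113, 0.0338, 0.1105]
orientation: [[0.345, 0.002, -0.939], [0.939, 0.001, 0.345], [0.002, -1.0, -0.002]]
force: [0.5, 3.9, 9.0]
opening: 0.0206
```

```bash
python3 st.py
```

```text
t 16.3 pos [0.5113 0.0338 0.1105] ang 2.7782 r 0.1191 push 3.83 rad 0.91 Fz 8.99 torq [ 0.8   0.05 -0.37] op 0.0206 toolang 1.2185
```

Call:
move_arm:
  commands: [-0.004, -0.0113, 0, 0, 0, 0.01, -0.0078, -0.0227, 0, 0, 0, 0.02, -0.0113, -0.0341, 0, 0, 0, 0.03, -0.0146, -0.0456, 0, 0, 0, 0.04, -0.0177, -0.0572, 0, 0, 0, 0.05, -0.0206, -0.0688, 0, 0, 0, 0.06, -0.0221, -0.0746, 0, 0, 0, 0.065, -0.0221, -0.0746, 0, 0, 0, 0.065]

```text
clock: 17.1
position: [0.5066, 0.0187, 0.1104]
orientation: [[0.221, 0.002, -0.975], [0.975, 0.001, 0.221], [0.001, -1.0, -0.001]]
force: [-3.2, 2.2, 11.4]
opening: 0.0206
```

```bash
python3 st.py
```

```text
t 17.1 pos [0.5066 0.0187 0.1104] ang 2.9117 r 0.1193 push 1.42 rad 3.64 Fz 11.43 torq [ 0.4   0.59 -0.35] op 0.0206 toolang 1.3479
```

Call:
move_arm:
  commands: [-0.0012, -0.0058, 0, 0, 0, 0.005, -0.0012, -0.0058, 0, 0, 0, 0.005, -0.0012, -0.0058, 0, 0, 0, 0.005]

```text
clock: 17.4
position: [0.5063, 0.0176, 0.1105]
orientation: [[0.212, 0.002, -0.977], [0.977, 0.0, 0.212], [0.001, -1.0, -0.001]]
force: [-4.1, 1.8, 11.9]
opening: 0.0211
```

```bash
python3 st.py
```

```text
t 17.4 pos [0.5063 0.0176 0.1105] ang 2.921 r 0.1193 push 0.82 rad 4.37 Fz 11.92 torq [ 0.37  0.7  -0.39] op 0.0211 toolang 1.3577
```

Call:
move_arm:
  commands: [-0.0012, -0.0058, 0, 0, 0, 0.005, -0.0012, -0.0058, 0, 0, 0, 0.005, -0.0012, -0.0058, 0, 0, 0, 0.005]

```text
clock: 17.7
position: [0.5061, 0.0164, 0.1105]
orientation: [[0.202, 0.002, -0.979], [0.979, 0.0, 0.202], [0.001, -1.0, -0.001]]
force: [-4.4, 1.0, 12.8]
opening: 0.0205
```

```bash
python3 st.py
```

```text
t 17.7 pos [0.5061 0.0164 0.1105] ang 2.9312 r 0.1193 push 0.1 rad 4.55 Fz 12.8 torq [ 0.35  0.77 -0.39] op 0.0205 toolang 1.3676
```

Call:
move_arm:
  commands: [-0.0011, -0.0058, 0, 0, 0, 0.005, -0.0011, -0.0058, 0, 0, 0, 0.005, -0.0011, -0.0058, 0, 0, 0, 0.005]

```text
clock: 18.0
position: [0.5058, 0.0153, 0.1105]
orientation: [[0.192, 0.001, -0.981], [0.981, 0.0, 0.192], [0.001, -1.0, -0.001]]
force: [-3.1, 2.1, 12.6]
opening: 0.0203
```

```bash
python3 st.py
```

```text
t 18.0 pos [0.5058 0.0153 0.1105] ang 2.941 r 0.1193 push 1.4 rad 3.47 Fz 12.64 torq [ 0.39  0.81 -0.33] op 0.0203 toolang 1.3777
```

Force touched its minimum and just began to rise at tool angle 1.378. That is notch 4, with four pins passed after jumps at about 0.58, 0.79, 0.99 and 1.19. A last look before handing in.

```bash
python3 - <<'E'
from station import *
import cv2,numpy as np
g=grab_frame("side");t=grab_frame("top")
a=cv2.resize(g["image"][130:310,300:440],(467,600),interpolation=cv2.INTER_CUBIC)
cv2.imwrite("pics/z.png",a[:,:,::-1]);cv2.imwrite("pics/zt.png",t["image"][:,:,::-1])
E
python3 st.py
```

```text
t 18.1 pos [0.5058 0.0153 0.1105] ang 2.941 r 0.1193 push 0.66 rad 3.76 Fz 13.21 torq [ 0.35  0.76 -0.36] op 0.0207 toolang 1.3777
```

View pics/z.png

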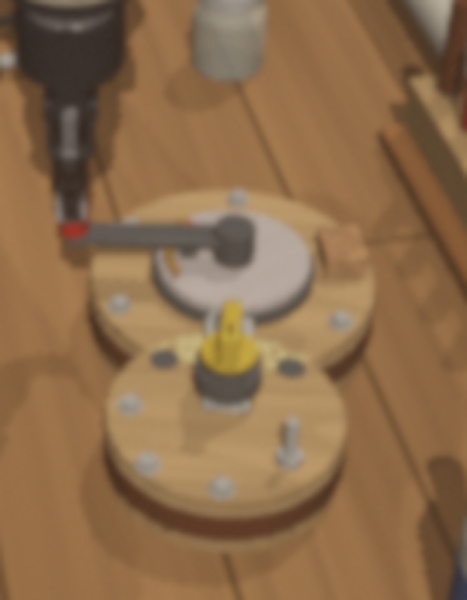

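View pics/zt.png

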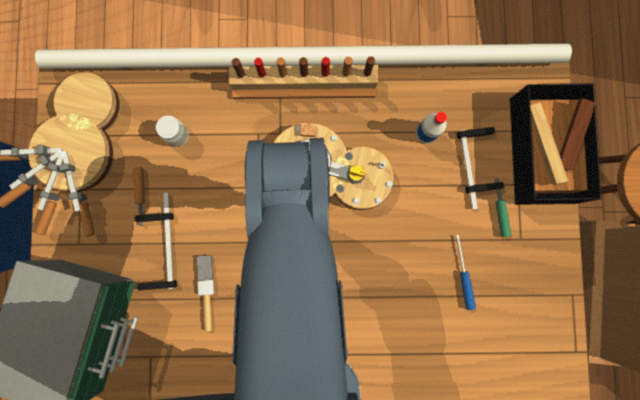

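The side view shows the knob still down and turned (232,345), the handle in the gripper (72,228), the bolt standing (290,445) and the block in place (343,245). In the top view the bench items are unmoved. I'm handing in.

```bash
python3 -c "
from station import *
print(job_done())"
```

```text
the job is handed in; nothing more can be done
None
```

The knob is pressed, turned and caught. The arm is still holding the lever in the fourth click, and I handed the job in at about 18 s of the 72 s allowed.

- **Knob:** I pressed it until it bottomed at about 22 N on the wrist, then turned it clockwise to the stop, where the torque reached 1.7 N m. I let go before touching the lever. The side camera then showed it about 7.6 mm lower than before, and the last picture shows it still down.
- **Lever:** I felt the force jump at lever travels of about 0.15, 0.36, 0.56 and 0.76 rad from rest. I stopped at 0.95 rad, where the force had just passed its lowest point and begun to rise at the fifth pin. The camera measurement of the pins put notch 4 at 0.92 to 0.96 rad.
- **Bystanders:** The last side and top pictures show the bystanders where they were. In the top picture the arm covers part of the form, so the block and bolt were checked in the side view.

Three checks were weaker than I'd like:

- **Force readings:** The pushes I read were 2 to 3 N below the stated values, so I counted clicks from the jumps and their 0.2 rad spacing.
- **Knob height from the wrist camera:** This was inconclusive, so I relied on the side camera.
- **Side loads:** Gripping the handle left a steady 13 N vertical and 4 N radial load.

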